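# Seat and clamp the feed roller in the vee fixture

## Task

The feed roller from the wick machine has to be held for its bearings: roll it along the fixture's rails into the two vee blocks without lifting it off, let go so that it settles in the vees by itself, and have its far end right up against the stop screw. Then shut the toggle clamp fully, so that its rubber foot holds the roller down, and let go. Leave the other things on the table where they are.

Things in the scene. Friction and masses are not known exactly. Their poses are not given: they have to be found in the camera images.
- jig: roller fixture fixed to the table. Frame used below (mm): origin on the table under the middle of the vees; x along the vees towards the stop screw, y the way the roller rolls in (rails, vees, then clamp), z up. Base plate 12 thick, x -55..107, y -155..170. Between the rails and between the vee blocks it is free down to the plate
- vee_seat (a point): middle of the vees: the axis of the seated roller passes here along the fixture's x (y 0, z 58.3). Two vee blocks at x -38 and +38, each 24 long in x, 60 wide in y, tops at z 48; each vee 90 degrees, 36 wide at the mouth, 18 deep, root at y 0, z 30
- rail_end (a point): midway between the rails' outer ends, on top: y -142, z 48. The two level rails, 8 wide, at x -38 and +38, run from here along +y flush into the tops of the vee blocks at y -30; lugs 10 mm higher close their outer ends. The roller on the rails has its axis at z 68
- roller: the feed roller; origin at its centre, x along its axis, see roller_mid
- roller_mid (a point): centre of the feed roller: bare steel cylinder, 40 mm diameter, 130 long, with a 14 mm stub shaft standing out 16 mm at each end (162 over all), 0.4 to 0.85 kg, lightly oiled, rolls freely. Its x axis runs along it towards the stop's side (y, z turn as it rolls). It starts on the rails, up to 0.12 rad askew, 15 to 33 mm short of the stop
- roller_near (a point): centre of the end face of the stub shaft on the roller's end away from the stop, 81 mm from the roller's centre. Sliding the roller along the vees takes 2 to 5 N (friction of the oiled roller about 0.3)
- roller_far (a point): centre of the end face of the stub shaft on the roller's stop end, 81 mm from the roller's centre; it belongs against the stop screw
- stop_face (a point): centre of the flat head (18 mm across) of the stop screw, at x 93, y 0, z 58.3, facing along the fixture's -x. Its bracket is a plate 40 wide at x 99..107, up to z 74
- clamp_handle (a joint): handle of the toggle clamp, rad: 0 fully shut (nearly level, pointing along +y; dead centre holds it), about 1.15 to 1.3 at the start: open, nearly upright. It stays where it is left. Shutting swings the tip towards +y and down and brings the linked arm down on the roller. About 3 N at the grip, up to 10 N over the last 0.2 rad
- handle_hinge (a point): pin on which the handle turns: x 0, y 134.5, z 73, axis along the fixture's x. The clamp's pedestal (y 66..158, 46 wide, up to z 53) and bracket with its links (up to z 127, y 68..146, x -16..16) stand below and beside it
- handle_grip (a point): middle of the handle's grip, 90 mm from the hinge: black rubber-covered bar, 18 mm wide (along the fixture's x), 15 thick, from 50 to 120 mm from the hinge. It moves on a circle about the hinge; the line from hinge to grip is 0.14 rad above level (towards +y) when shut, plus the joint's value when open
- clamp_foot: round black rubber foot under the end of the clamp's arm (80 mm from the arm's pivot at y 80, z 100), 19 mm across, 11 high; origin at the middle of its pressing face. Comes down on the roller's middle (x 0, y 0) and, sprung, gives 4 mm when shut, pressing about 25 N. Open, it is at y 40 or more, z 170 or more, the arm upright
- bearing: ball bearing lying flat on the table, 52 mm across, 15 mm high; to be left alone; origin at the middle of its underside
- wrench: open-ended wrench lying on the table, 170 mm long; to be left alone; origin at the middle of its underside
- screwdriver: screwdriver with a black handle lying on the table, 190 mm long; to be left alone; origin at the middle of its underside
- grease_tin: closed aluminium tin standing on the table, 68 mm across, 62 mm high; to be left alone; origin at the middle of its underside
- guide_rod: slim plain steel rod lying on the table, 16 mm thick, 180 mm long (much thinner than the roller); to be left alone; origin at the middle of its underside
There are look-alikes about, which are no part of the job. What is shaped like the roller but brown or red is not meant.

How it is judged:
By the outcome, as a careful person would: the job done as asked, in the order asked, and still so for the second after the job is handed in, with the robot touching nothing.
It also fails if it takes over 66 s, if anything falls off the work surface, if the arm or the gripper's body presses on something with over 40 N, if the wrist force passes 120 N, or if a joint passes its speed limit or range.

## Robot

A 6-joint arm with a two-finger parallel gripper is mounted at the origin on the work surface. World frame = base frame: x ahead of the robot, y to its left, z up, the work surface at z = 0. Lengths are in m, angles in rad, forces in N, time in s.
With the tool pointing down it reaches from about 0.3 to 0.875 m from the base axis. Payload 6.4 kg.
Tool frame: the origin (TCP) lies midway between the tips of the shut fingers; the grasp point (between the pads) lies 19 mm behind it (ctrl.tcp_to_grasp is the distance from the TCP to the grasp point, in m); z points along the fingers, y is the direction in which the jaws open and shut (so a half turn about z gives the same grasp; the last joint's range is limited). The gripper opens to 85 mm and grips with 20 to 120 N. Pads are 22 mm wide; open, the fingers measure 114 mm over their backs; the gripper's body (76 mm by 85 mm) begins 54 mm behind the grasp point. The pads swing forward as they close: fully open they stand 13 mm farther back than shut.
Start: joints at [-1.508, 0.181, 1.607, -0, 1.354, -0.206], TCP at [0.153, -0.554, 0.231] pointing down, gripper open.
Joint ranges: [-2.99, 2.99], [-0.89, 2.07], [0.3, 2.58], [-1.14, 4.28], [0, 2.63], [-3.12, 3.12]. Speed limits (rad/s): [2.57, 2.57, 3.01, 3.14, 3.14, 3.14].

## Interface

Orientations are given as a unit quaternion [w, x, y, z].
In Python, from bench import monitor, imaging, order, spotter, ctrl gives the robot as it stands.
- The arm moves only by the shell command python3 -m pendant 'ROWS'. ROWS is JSON, a list that holds one entry, the list of rows, each a list of 5 numbers: the shift along the world's x, y, z in mm, then the turn about the world's z in degrees, then the finger opening in mm, from 0 to 85.4. A call has 1 to 8 rows; each row shifts and turns the commanded pose from where the row before left it; what a row does not reach is not made up. A row lasts 1/8 s, in which the tool goes at most 62.5 mm and 10.7 degrees, less where a joint would pass 70% of its speed; a pose out of reach is approached as far as the arm can. A call with a gripper value outside its range is refused whole. The fingers move at their own pace and stop on an object; the grip force is fixed at half the most. Time passes only in rows, so rows that do not move let the fingers close. It gives the time, the measured TCP pose, the force and the opening at its end, in the units of the state.
- monitor.get_obs(): the state, without advancing time (a new reading comes with each control period).
- imaging.camera(name): name is "scene" or "top"; returns a dict with "img" (420x560x3 uint8, red, green, blue), "vfov" (degrees; the focal length in pixels is half the picture's height over the tangent of half this angle, whatever the lens; pixels are square), "cx", "cy" (the principal point, pixels), "distortion" ([k1, k2, p1, p2, k3] as OpenCV has them; the pictures are not rectified), "origin" and "orientation" of the camera in the world. Camera axes: x right, y down, z forward; pixel columns grow to the right and rows downward; lengths in m; the calibration is good to about 2 mm. A picture is of the moment at which its call begins. There is no depth.
- order.hand_in(): hands the job in, once; it reports no verdict.
Trained networks look in the newest picture that a camera, given by its name, has taken for a name from the list of things; names that differ only in an ending like _2 or _b are one class to them, and where a whole thing is asked for, a point or a joint stands for the part that bears it (a point fixed in the world has none). Each returns a list of dicts, best first, with "confidence" (0 to 1); they miss things now and then, are a little off and sometimes report something else, mostly with a low value. They report only what shows in the picture. A call takes as long as a camera call. They do not tell look-alikes from the thing itself.
- spotter.recognise(camera, thing): "at" ([x, y, z] in m, in the coordinates of the camera as it stood for that picture, good to about 4 mm: the middle of the surface that is visible of it).
- spotter.tip_of(camera, thing): "at" ([x, y, z] in m, in the coordinates of the camera as it stood for that picture, good to about 4 mm: a listed point, or the origin of a listed thing).
The state is a dict: "time_s": time; "q": joint angles; "dq": joint speeds; "joint_efforts": joint torques, N m; "eef_pos": TCP position; "eef_rot": TCP orientation; "wrist_force": force on the tool from outside, world axes, zero at the start; "torque": the same for the moment, N m; "opening": opening from 0.0 (shut) to 1.0 (fully open).
Only numpy, scipy, OpenCV 4.12 (cv2) and the standard library are available. Lean on these libraries where they do the work, as an engineer would, in place of code of your own. Each camera call takes 0.05 s, during which the arm holds its last target. There are 200 camera calls.

## Working session

There is one attempt and no reset: what is moved stays moved. The work goes in short steps, Python scripts to look and compute and a shell command to move; the robot and the scene stay as the last step left them, time stands still between calls to the robot, and variables do not carry over. Pictures are saved under pics/ and viewed, about 8 in all and at most 12, crops included, and the job is handed in when it is done.

```bash
mkdir -p pics; ls
cat > h.py <<'E'
import numpy as np, cv2
from scipy.spatial.transform import Rotation as R
from bench import monitor, imaging, order, spotter, ctrl
def Rm(q): return R.from_quat([q[1],q[2],q[3],q[0]]).as_matrix()
def K(c):
    h=c["img"].shape[0]; f=h/2/np.tan(np.radians(c["vfov"])/2)
    return np.array([[f,0,c["cx"]],[0,f,c["cy"]],[0,0,1]])
def w2p(c,P):
    P=(np.atleast_2d(P)-c["origin"])@Rm(c["orientation"])
    return cv2.projectPoints(P,np.zeros(3),np.zeros(3),K(c),np.array(c["distortion"]))[0][:,0]
def ray(c,uv):
    p=cv2.undistortPoints(np.array([[uv]],float),K(c),np.array(c["distortion"]))[0,0]
    return Rm(c["orientation"])@np.r_[p,1]
def onz(c,uv,z):
    d=ray(c,uv);o=np.array(c["origin"]);return o+d*(z-o[2])/d[2]
def c2w(c,p): return Rm(c["orientation"])@np.array(p)+c["origin"]
def save(c,n): cv2.imwrite("pics/"+n+".png",c["img"][:,:,::-1])
E
python3 - <<'E'
from h import *
np.set_printoptions(precision=4,suppress=True)
for n in("scene","top"):
    c=imaging.camera(n);save(c,n+"0");print(n,c["vfov"],c["origin"],c["orientation"])
    for t in("vee_seat","rail_end","roller_mid","roller_near","roller_far","stop_face","handle_hinge","handle_grip","clamp_foot","jig"):
        for r in spotter.tip_of(n,t)[:3]:
            p=c2w(c,r["at"]);print(t,round(r["confidence"],2),p,w2p(c,p)[0].round())
print(monitor.get_obs())
E
```

```text
pics
scene 46.16375822611102 [1.195  0.6079 0.8493] [-0.1703  0.324   0.8336 -0.4137]
vee_seat 0.69 [ 0.556  -0.0789  0.0549] [275. 236.]
rail_end 0.66 [ 0.5729 -0.2161  0.0484] [236. 216.]
rail_end 0.41 [ 0.549  -0.1574  0.0654] [257. 217.]
roller_mid 0.97 [ 0.5499 -0.1574  0.069 ] [257. 217.]
roller_mid 0.95 [ 0.3727 -0.2758  0.0196] [276. 187.]
roller_mid 0.79 [ 0.2155 -0.4035  0.0196] [285. 153.]
roller_near 0.96 [ 0.1525 -0.347   0.0191] [311. 153.]
roller_near 0.95 [ 0.2896 -0.2957  0.0168] [291. 175.]
roller_near 0.8 [ 0.473  -0.1687  0.0683] [276. 203.]
roller_far 0.8 [ 0.6316 -0.1465  0.0702] [234. 232.]
roller_far 0.77 [ 0.2719 -0.4547  0.0192] [262. 152.]
roller_far 0.74 [ 0.4486 -0.2594  0.0217] [260. 199.]
stop_face 0.71 [ 0.6516 -0.0669  0.0592] [249. 255.]
handle_hinge 0.75 [0.5413 0.0551 0.0716] [319. 256.]
handle_grip 0.57 [0.544  0.0715 0.1597] [326. 231.]
clamp_foot 0.4 [ 0.5509 -0.0287  0.1811] [292. 204.]
jig 0.94 [ 0.5583 -0.0786 -0.0017] [275. 254.]
jig 0.19 [ 0.5546 -0.027   0.1795] [292. 205.]
top 54.78092724156756 [ 0.4554 -0.1184  0.9791] [ 0.0121 -0.6986  
[... 1049 characters left out ...]
3 0.0721 0.1631] [184. 191.]
handle_grip 0.4 [ 0.7103  0.0015 -0.0014] [228. 127.]
clamp_foot 0.56 [ 0.5485 -0.0257  0.1774] [232. 185.]
clamp_foot 0.44 [0.5392 0.0759 0.1616] [183. 192.]
jig 0.68 [ 0.5572 -0.0788  0.002 ] [262. 189.]
{'time_s': 1.1, 'q': array([-1.5083,  0.1808,  1.607 ,  0.    ,  1.3538, -0.2063]), 'dq': array([ 0.0001, -0.0001, -0.0002, -0.0005, -0.    ,  0.0002]), 'joint_efforts': array([ -0.0012, -44.4857, -35.1685,  -0.0005,   0.0007,  -0.    ]), 'eef_pos': array([ 0.1527, -0.5544,  0.2313]), 'eef_rot': array([-0.   ,  0.991,  0.134,  0.   ]), 'wrist_force': array([ 0.9393,  0.1434, -0.364 ]), 'torque': array([ 0.0304, -0.0062,  0.0589]), 'opening': 0.9987791715215092}
```

Run:
```python
import cv2
a=cv2.imread("pics/top0.png");cv2.imwrite("pics/topc.png",cv2.resize(a[90:390,130:470],None,fx=2,fy=2,interpolation=2))
a=cv2.imread("pics/scene0.png");cv2.imwrite("pics/scenec.png",cv2.resize(a[130:330,170:390],None,fx=3,fy=3,interpolation=2))
```

```text
(no output)
```

View pics/topc.png

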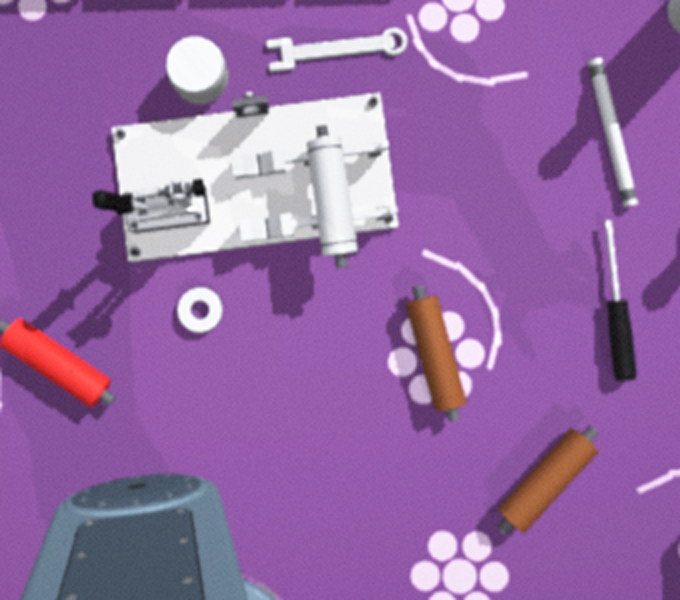

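View pics/scenec.png

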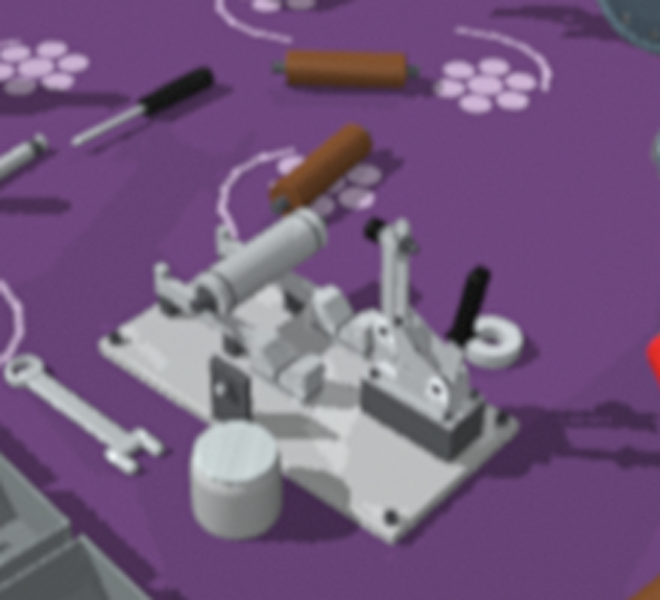

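```bash
python3 - <<'E'
from h import *
from scipy.optimize import least_squares
np.set_printoptions(precision=4,suppress=True)
c=imaging.camera("top")
J=[(0,0),(0,0),(0,-142),(0,-142),(93,0),(93,0),(0,134.5),(0,134.5),(0,0),(0,0)]
W=[(.556,-.0789),(.5587,-.0751),(.5729,-.2161),(.5705,-.2188),(.6516,-.0669),(.6479,-.0669),(.5413,.0551),(.545,.0599),(.5583,-.0786),(.5572,-.0788)]
w=[1]*10
for uv,j in [((185.5,153.5),(107,170)),((319.5,137),(107,-155)),((328.5,203),(-55,-155)),((194.5,220.5),(-55,170))]:
    J.append(j);W.append(onz(c,uv,.012)[:2]);w.append(2)
J=np.array(J)/1e3;W=np.array(W);w=np.array(w)
def rot(a): return np.array([[np.cos(a),-np.sin(a)],[np.sin(a),np.cos(a)]])
f=lambda p:(W-p[:2]-J@rot(p[2]).T)
s=least_squares(lambda p:(f(p)*w[:,None]).ravel(),[.557,-.077,.1],loss="soft_l1",f_scale=.003)
print(s.x);print(f(s.x)*1e3)
np.save("jig.npy",s.x)
t=s.x
for n in [(.471,-.1688),(.548,-.1555),(.632,-.1453),(.5487,-.0268),(.542,.0718)]: print((np.array(n)-t[:2])@rot(t[2])*1e3)
E
cat >> h.py <<'E'
def j2w(p):
    t=np.load("jig.npy");a=t[2];p=np.array(p,float)/1e3
    return np.array([t[0]+np.cos(a)*p[0]-np.sin(a)*p[1],t[1]+np.sin(a)*p[0]+np.cos(a)*p[1],p[2]])
def w2j(P):
    t=np.load("jig.npy");a=t[2];x,y=P[0]-t[0],P[1]-t[1]
    return np.array([np.cos(a)*x+np.sin(a)*y,-np.sin(a)*x+np.cos(a)*y,P[2]])*1e3
def tool():
    o=monitor.get_obs();q=o["eef_rot"];return w2j(o["eef_pos"]),np.degrees(2*np.arctan2(q[2],q[1]))
def goto(p,yaw=None):
    o=monitor.get_obs();p0,y0=tool()
    print("t",o["time_s"],"tool jig",p0.round(1),"yaw",round(y0,2),"F",np.round(o["wrist_force"],1))
    print("shift mm",((j2w(p)-o["eef_pos"])*1e3).round(1),"turn",None if yaw is None else round(yaw-y0,2))
E
python3 -c "
from h import *
print(np.degrees(np.load('jig.npy')[2]),ctrl.tcp_to_grasp);goto([8,-135,115],np.degrees(np.load('jig.npy')[2])+90)"
```

```text
[ 0.557  -0.0771  0.1048]
[[-0.9983 -1.7989]
 [ 1.7017  2.0011]
 [ 1.0513  2.2225]
 [-1.3487 -0.4775]
 [ 2.1116  0.4752]
 [-1.5884  0.4752]
 [-1.6323 -1.5613]
 [ 2.0677  3.2387]
 [ 1.3017 -1.4989]
 [ 0.2017 -1.6989]
 [ 0.2523  0.0829]
 [-1.4994  0.667 ]
 [ 0.2442  0.4086]
 [ 0.0001 -1.9087]]
[-95.1166 -82.2023]
[-17.1479 -77.0279]
[ 67.4582 -75.6686]
[-2.9923 50.8931]
[  0.656  149.6532]
6.002958865005092 0.0187
t 1.15 tool jig [-452.  -432.4  231.3] yaw 15.4 F [-0.1  0.2 -0.1]
shift mm [ 426.4  343.8 -116.3] turn 80.6
```

```bash
python3 -m pendant '[[[45,38,0,9,66],[45,38,0,9,66],[45,38,0,9,66],[45,38,0,9,66],[45,38,-10,9,66],[45,38,-10,9,66],[45,38,-15,9,66],[45,38,-15,9,66]]]'; python3 -c "
from h import *
goto([-14,-128,100],96)"
```

```text
time_s: 2.15
eef_pos: [0.5142, -0.2491, 0.1813]
eef_rot: [0.001, 0.721, 0.693, 0.0]
wrist_force: [0.2, 0.3, 0.6]
opening: 0.774
t 2.15 tool jig [ -60.5 -166.6  181.3] yaw 87.7 F [0.2 0.3 0.6]
shift mm [ 42.2  43.2 -81.3] turn 8.3
```

```bash
python3 -m pendant '[[[21,22,-20,8,66],[21,21,-20,0,66],[0,0,-41,0,66],[0,0,-25,0,66],[0,0,-20,0,66],[0,0,0,0,66]]]'
python3 - <<'E'
from h import *
goto([-14,-128,53],96)
c=imaging.camera("scene");cv2.imwrite("pics/s1.png",cv2.resize(c["img"][130:290,190:370,::-1],None,fx=4,fy=3.75,interpolation=2))
E
```

```text
time_s: 2.9
eef_pos: [0.5537, -0.2069, 0.0538]
eef_rot: [-0.002, 0.673, 0.74, -0.0]
wrist_force: [-0.0, 0.2, 0.3]
opening: 0.772
t 2.9 tool jig [ -16.9 -128.7   53.8] yaw 95.39 F [-0.   0.2  0.3]
shift mm [ 2.8  1.  -0.8] turn 0.61
```

View pics/s1.png

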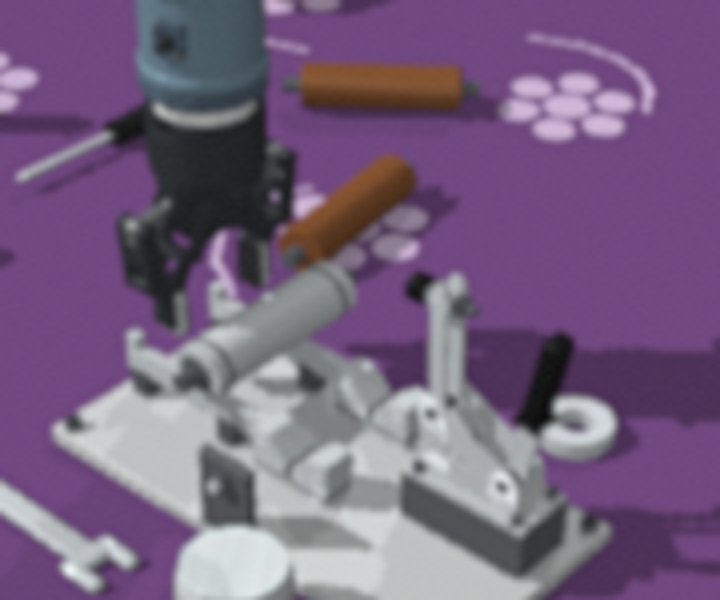

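```bash
python3 -m pendant '[[[2,4,-3,0.6,66],[-0.4,4,0,0,66],[-0.6,6,0,0,66],[-0.8,8,0,0,66],[-0.9,9,0,0,66],[-0.9,9,0,0,66],[-0.8,8,0,0,66],[-0.6,6,0,0,66]]]'; python3 -m pendant '[[[-0.6,6,0,0,66],[-0.6,6,0,0,66],[-0.5,5,0,0,66],[-0.5,5,0,0,66],[-0.4,4,0,0,66],[-0.4,4,0,0,66],[0,0,0,0,66],[0,0,0,0,66]]]';python3 - <<'E'
from h import *
goto([-14,-46,53],96)
c=imaging.camera("scene");cv2.imwrite("pics/s2.png",cv2.resize(c["img"][130:290,190:370,::-1],None,fx=4,fy=3.75,interpolation=2))
for n in("scene","top"):
    if n=="top": c=imaging.camera(n)
    for t in("roller_mid","roller_near","roller_far"):
        for r in spotter.tip_of(n,t)[:4]:
            p=w2j(c2w(c,r["at"]))
            if abs(p[0])<110 and p[2]>40: print(n,t,round(r["confidence"],2),p.round(1))
E
```

```text
time_s: 3.95
eef_pos: [0.5516, -0.1526, 0.0522]
eef_rot: [-0.0, 0.669, 0.743, 0.0]
wrist_force: [0.3, -0.2, -0.1]
opening: 0.772
time_s: 4.95
eef_pos: [0.5488, -0.1234, 0.0523]
eef_rot: [0.0, 0.669, 0.743, -0.0]
wrist_force: [-0.2, -0.7, 0.2]
opening: 0.773
t 4.95 tool jig [-13.  -45.2  52.3] yaw 96.0 F [-0.2 -0.7  0.2]
shift mm [-0.9 -0.9  0.7] turn 0.0
scene roller_near 0.74 [-92.7  -2.2  56.6]
scene roller_far 0.77 [69.   4.3 63.5]
top roller_mid 0.77 [-16.    2.1  58.2]
top roller_near 0.7 [-93.8  -1.9  61.6]
```

View pics/s2.png

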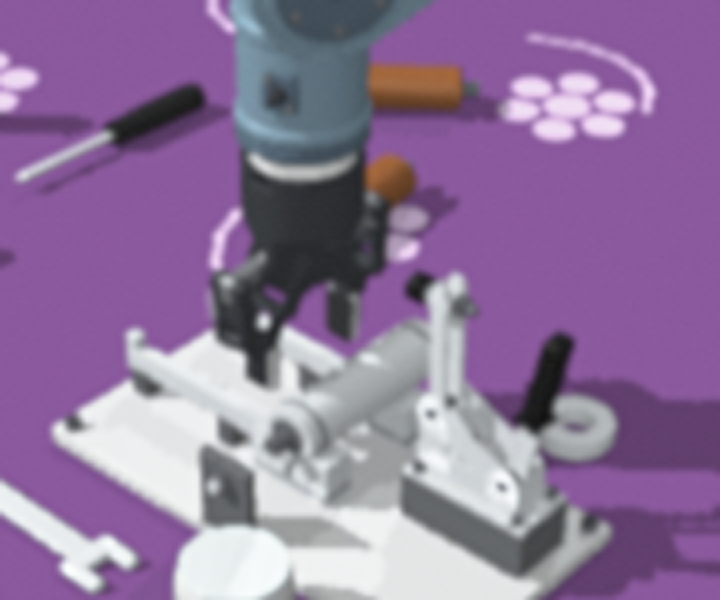

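```bash
python3 -m pendant '[[[2,-10,30,0,40],[0,0,50,0,20],[-39,11,0,0,0],[-39,11,0,0,0],[-38,11,0,0,0],[0,0,-35,0,0],[0,0,-35,0,0],[0,10,0,0,0]]]'
python3 - <<'E'
from h import *
goto([-122,0,51],96)
E
```

```text
time_s: 6.35
eef_pos: [0.4327, -0.0894, 0.0605]
eef_rot: [-0.003, 0.67, 0.743, -0.001]
wrist_force: [0.4, 0.2, -0.2]
opening: -0.001
t 6.35 tool jig [-124.9    0.8   60.5] yaw 95.93 F [ 0.4  0.2 -0.2]
shift mm [ 3.  -0.4 -9.5] turn 0.07
```

```bash
python3 -m pendant '[[[0,-0.8,-9.5,0,0],[5,0.5,0,0,0],[5,0.5,0,0,0],[4,0.4,0,0,0],[4,0.4,0,0,0],[4,0.4,0,0,0],[4,0.4,0,0,0],[0,0,0,0,0]]]'
python3 - <<'E'
from h import *
goto([-84,0,51],96)
c=imaging.camera("top");cv2.imwrite("pics/t3.png",cv2.resize(c["img"][110:260,170:350,::-1],None,fx=4,fy=4,interpolation=2))
for t in("roller_mid","roller_near","roller_far"):
        for r in spotter.tip_of("top",t)[:4]:
            p=w2j(c2w(c,r["at"]))
            if abs(p[0])<110 and p[2]>40: print(t,round(r["confidence"],2),p.round(1))
E
```

```text
time_s: 7.35
eef_pos: [0.4612, -0.0885, 0.0528]
eef_rot: [0.0, 0.669, 0.743, 0.0]
wrist_force: [-1.3, -0.4, 0.7]
opening: 0.001
t 7.35 tool jig [-96.5  -1.3  52.8] yaw 96.0 F [-1.3 -0.4  0.7]
shift mm [12.3  2.6 -1.8] turn -0.0
roller_near 0.73 [ 2.3 -1.4 54. ]
roller_far 0.98 [80.6  3.1 53.6]
```

View pics/t3.png

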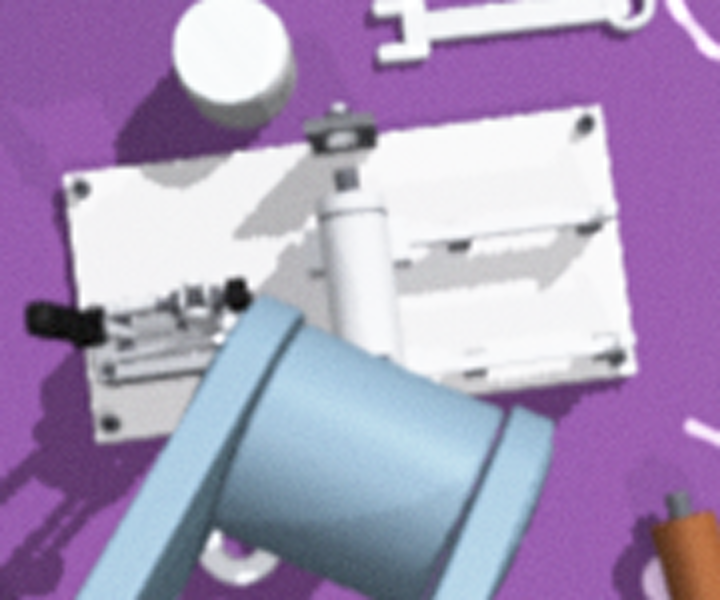

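```bash
python3 -m pendant '[[[2,0.4,0,0,0],[2,0.4,0,0,0],[2,0.4,0,0,0],[2,0.4,0,0,0],[1,0.1,0,0,0],[0,0,0,0,0]]]';python3 -m pendant '[[[0.5,0,0,0,0],[0.5,0,0,0,0],[0.5,0.1,0,0,0]]]'
```

```text
time_s: 8.3
eef_pos: [0.4699, -0.0868, 0.0528]
eef_rot: [0.0, 0.669, 0.743, 0.0]
wrist_force: [-2.0, -1.3, -0.0]
opening: 0.001
time_s: 8.68
eef_pos: [0.4711, -0.0867, 0.0527]
eef_rot: [-0.0, 0.669, 0.743, -0.0]
wrist_force: [-2.3, -1.3, 0.8]
opening: -0.002
```

```bash
python3 -m pendant '[[[0.5,0,0,0,0],[0.5,0,0,0,0]]]';python3 -m pendant '[[[0.5,0,0,0,0],[0.5,0.1,0,0,0]]]'
```

```text
time_s: 8.93
eef_pos: [0.4722, -0.0867, 0.0527]
eef_rot: [-0.0, 0.669, 0.743, 0.0]
wrist_force: [-2.9, 0.2, 0.3]
opening: -0.002
time_s: 9.18
eef_pos: [0.4732, -0.0866, 0.0527]
eef_rot: [-0.0, 0.669, 0.743, -0.0]
wrist_force: [-2.8, 0.0, 0.1]
opening: 0.001
```

Sliding force only so far; the stop hasn't been reached.

```bash
for i in 1 2 3; do :; done; python3 -m pendant '[[[0.5,0,0,0,0],[0.5,0.1,0,0,0]]]' | grep -E 'force|pos'; python3 -m pendant '[[[0.5,0,0,0,0],[0.3,0.1,0,0,0]]]'| grep -E 'force|pos'
```

```text
eef_pos: [0.4742, -0.0865, 0.0528]
wrist_force: [-3.2, 0.0, -0.4]
eef_pos: [0.4751, -0.0864, 0.0528]
wrist_force: [-2.3, -1.6, 0.8]
```

```bash
python3 -m pendant '[[[0.4,0,0,0,0],[0.4,0.1,0,0,0]]]' | grep -E 'force|pos'
```

```text
eef_pos: [0.4753, -0.0863, 0.0526]
wrist_force: [-6.0, -1.3, 2.4]
```

```bash
python3 -c "
from h import *
c=imaging.camera('scene');goto([-84,0,51],96)
cv2.imwrite('pics/s4.png',cv2.resize(c['img'][190:290,190:310,::-1],None,fx=6,fy=6,interpolation=2))
for t in('roller_far','stop_face'):
    for r in spotter.tip_of('scene',t)[:2]:print(t,r['confidence'],w2j(c2w(c,r['at'])).round(1))"
```

```text
t 9.975 tool jig [-82.3  -0.7  52.6] yaw 96.01 F [-5.7 -0.8  2.3]
shift mm [-1.8  0.5 -1.6] turn -0.01
roller_far 0.86 [-109.1  326.4   22.1]
roller_far 0.85 [97.9  2.2 62.8]
stop_face 0.92 [93.1  0.9 61.6]
stop_face 0.55 [ -0.4 135.2  75.6]
```

```bash
python3 -m pendant '[[[0.4,0,0,0,0],[0.3,0.1,0,0,0]]]' | grep -E 'force|pos'
```

```text
eef_pos: [0.4754, -0.0863, 0.0526]
wrist_force: [-7.2, -1.5, 3.8]
```

View pics/s4.png

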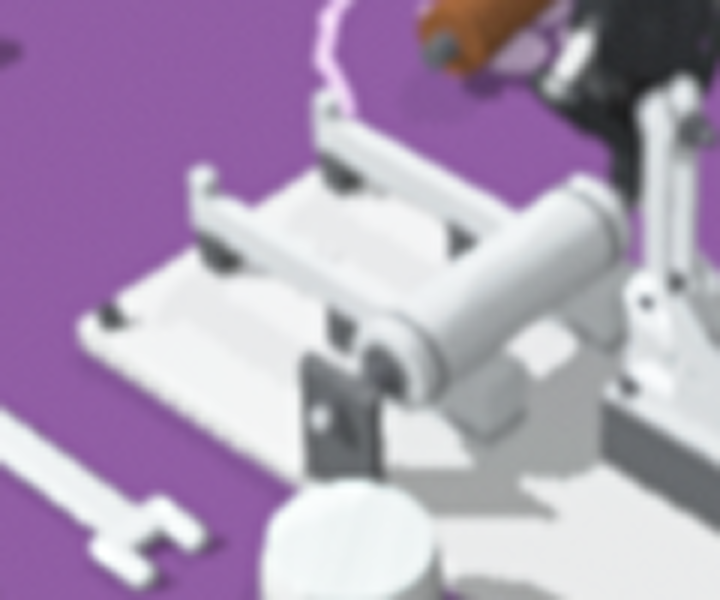

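```bash
python3 -m pendant '[[[-10,-1,0,0,0],[-20,-2,0,0,0],[0,0,55,0,0],[0,0,60,0,0],[0,0,60,0,0],[0,0,35,0,0],[32,44,0,0,0],[32,44,0,0,0]]]'|grep pos;python3 -m pendant '[[[32,44,0,0,0],[0,0,0,0,0]]]'|grep pos
python3 - <<'E'
from h import *
goto([0,120,150],96)
for n in("top","scene"):
    c=imaging.camera(n)
    for t in("handle_grip","roller_far","roller_near","roller_mid","clamp_foot"):
        for r in spotter.tip_of(n,t)[:4]:
            p=w2j(c2w(c,r["at"]))
            if abs(p[0])<110 and p[2]>40: print(n,t,round(r["confidence"],2),p.round(1))
E
```

```text
eef_pos: [0.5121, -0.0009, 0.2644]
eef_pos: [0.544, 0.0456, 0.2627]
t 11.575 tool jig [-1.000e-01  1.234e+02  2.627e+02] yaw 96.24 F [ 0.6 -1.   0. ]
shift mm [   0.5   -3.4 -112.7] turn -0.24
top handle_grip 0.72 [  2.7 151.1 163.1]
top handle_grip 0.59 [  -1.9 -141.9   43. ]
top roller_far 0.83 [97.1  3.4 55.3]
top roller_near 0.83 [-68.4  -3.6  58.1]
top roller_mid 0.68 [ 9.4  2.7 58.5]
top clamp_foot 0.63 [ -6.1  53.3 173.8]
scene handle_grip 0.39 [  1.7  48.2 180.6]
scene roller_far 0.74 [95.9  4.6 61.7]
scene roller_near 0.77 [-68.   -1.1  55.5]
scene roller_mid 0.7 [14.3 -1.4 59.2]
scene clamp_foot 0.54 [  0.5  48.5 181.9]
```

```bash
python3 -m pendant '[[[0.3,-3,-40,0,0],[0,0,-40,0,0],[0,0,-30,0,0],[0,0,0,0,0]]]'
python3 - <<'E'
from h import *
goto([0,120,150],96)
c=imaging.camera("scene");cv2.imwrite("pics/s5.png",cv2.resize(c["img"][130:290,190:370,::-1],None,fx=4,fy=3.75,interpolation=2))
E
```

```text
time_s: 12.68
eef_pos: [0.5408, 0.0399, 0.1504]
eef_rot: [-0.002, 0.669, 0.743, -0.002]
wrist_force: [-0.2, -0.0, -0.0]
opening: -0.001
t 12.675 tool jig [ -3.9 118.1 150.4] yaw 95.99 F [-0.2 -0.  -0. ]
shift mm [ 3.6  2.3 -0.4] turn 0.01
```

View pics/s5.png

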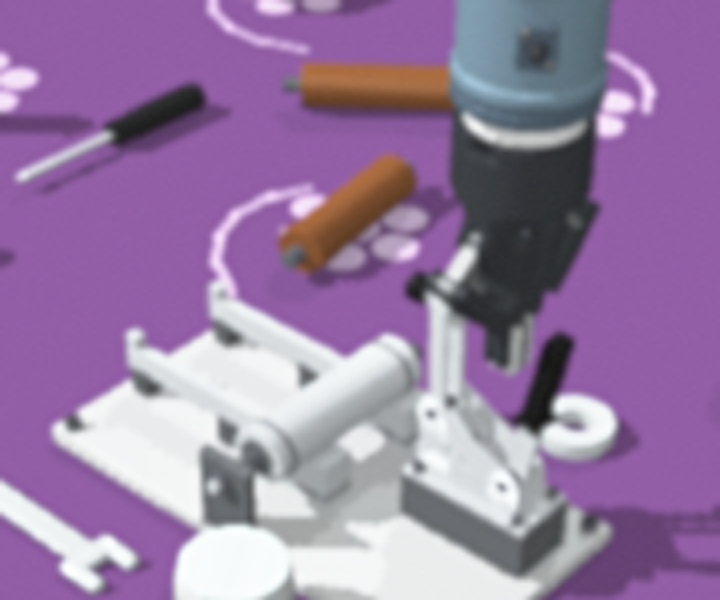

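```bash
python3 -m pendant '[[[3.3,6.4,0,0,0],[-0.6,6,0,0,0],[-0.8,8,0,0,0],[-0.8,8,0,0,0],[-0.8,7.5,-3,0,0],[-0.8,7.5,-3,0,0],[-0.7,6.5,-4.5,0,0],[-0.7,6.5,-4.5,0,0]]]'
python3 - <<'E'
from h import *
goto([0,173.9,135.6],96)
E
```

```text
time_s: 13.72
eef_pos: [0.5409, 0.0967, 0.1375]
eef_rot: [-0.0, 0.669, 0.743, 0.0]
wrist_force: [0.4, 0.2, 1.5]
opening: -0.0
t 13.725 tool jig [  2.1 174.6 137.5] yaw 96.0 F [0.4 0.2 1.5]
shift mm [-2.  -0.9 -1.9] turn -0.0
```

```bash
python3 -m pendant '[[[-1.5,5.5,-5.5,0,0],[-1.5,5,-5.5,0,0],[-0.5,4.5,-6.5,0,0],[-0.5,4.5,-6.5,0,0],[-0.3,3,-7,0,0],[-0.3,3,-7,0,0],[0,0,0,0,0]]]'
python3 - <<'E'
from h import *
goto([0,200.4,96.2],96)
c=imaging.camera("top");cv2.imwrite("pics/t6.png",cv2.resize(c["img"][110:260,150:330,::-1],None,fx=4,fy=4,interpolation=2))
c=imaging.camera("scene");cv2.imwrite("pics/s6.png",cv2.resize(c["img"][150:310,190:370,::-1],None,fx=4,fy=3.75,interpolation=2))
E
```

```text
time_s: 14.6
eef_pos: [0.5359, 0.1218, 0.0991]
eef_rot: [-0.0, 0.669, 0.743, -0.0]
wrist_force: [-0.3, -0.1, -0.4]
opening: 0.0
t 14.6 tool jig [ -0.2 200.   99.1] yaw 96.01 F [-0.3 -0.1 -0.4]
shift mm [ 0.1  0.4 -2.9] turn -0.01
```

View pics/s6.png

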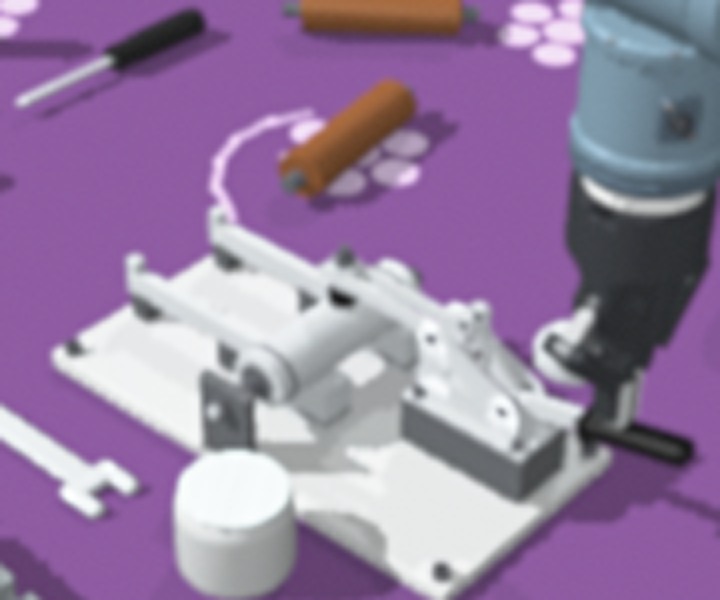

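```bash
python3 -m pendant '[[[-0.1,1,-2,0,0],[-0.1,1,-2,0,0],[0,0,-1.5,0,0],[0,0,-1,0,0],[0,0,0,0,0]]]'|grep -E 'pos|force'; python3 -m pendant '[[[0,0,-1,0,0],[0,0,-1,0,0]]]'|grep -E 'pos|force'
```

```text
eef_pos: [0.5361, 0.1238, 0.0932]
wrist_force: [-0.2, -1.8, 1.7]
eef_pos: [0.5361, 0.1241, 0.0912]
wrist_force: [-1.1, 0.9, 2.7]
```

```bash
python3 -m pendant '[[[0,0,-1,0,0],[0,0,-1,0,0]]]'|grep -E 'pos|force'
```

```text
eef_pos: [0.5363, 0.1242, 0.0905]
wrist_force: [-6.5, 2.5, 18.2]
```

```bash
python3 -m pendant '[[[0,0,-1,0,0],[0,0,-0.5,0,0],[0,0,0,0,0]]]'|grep -E 'pos|force'
```

```text
eef_pos: [0.5365, 0.1242, 0.0904]
wrist_force: [-9.3, -0.7, 23.6]
```

```bash
python3 -m pendant '[[[0,0,10,0,0],[0,0,40,0,0],[0,0,50,0,0],[0,0,50,0,0],[-20,45,0,0,0],[-20,45,0,0,0],[-20,45,0,0,0],[0,0,0,0,0]]]'|grep -E 'pos|force'
python3 - <<'E'
from h import *
for n in("scene","top"):
    c=imaging.camera(n)
    if n=="scene":
        cv2.imwrite("pics/s7.png",cv2.resize(c["img"][170:310,200:360,::-1],None,fx=4.25,fy=4.25,interpolation=2))
    else: cv2.imwrite("pics/t7.png",cv2.resize(c["img"][110:260,150:330,::-1],None,fx=4,fy=4,interpolation=2))
    for t in("handle_grip","roller_far","roller_near","roller_mid","clamp_foot","stop_face"):
        for r in spotter.tip_of(n,t)[:3]:
            p=w2j(c2w(c,r["at"]))
            if abs(p[0])<110 and p[2]>40: print(n,t,round(r["confidence"],2),p.round(1))
E
```

```text
eef_pos: [0.4744, 0.2611, 0.2374]
wrist_force: [0.4, -0.1, 0.2]
scene handle_grip 0.86 [  2.4 226.9  87.1]
scene roller_mid 0.72 [10.7 -1.6 59.3]
scene roller_mid 0.69 [13.1 -4.7 57.3]
scene clamp_foot 0.46 [-0.4 -2.6 78.8]
scene stop_face 0.74 [92.7  2.2 58.9]
top handle_grip 0.72 [  3.6 226.6  89.2]
top roller_near 0.93 [-71.   -2.6  64. ]
top clamp_foot 0.25 [  4.5 134.5  72.7]
top stop_face 0.86 [90.9  2.9 59.1]
```

View pics/s7.png

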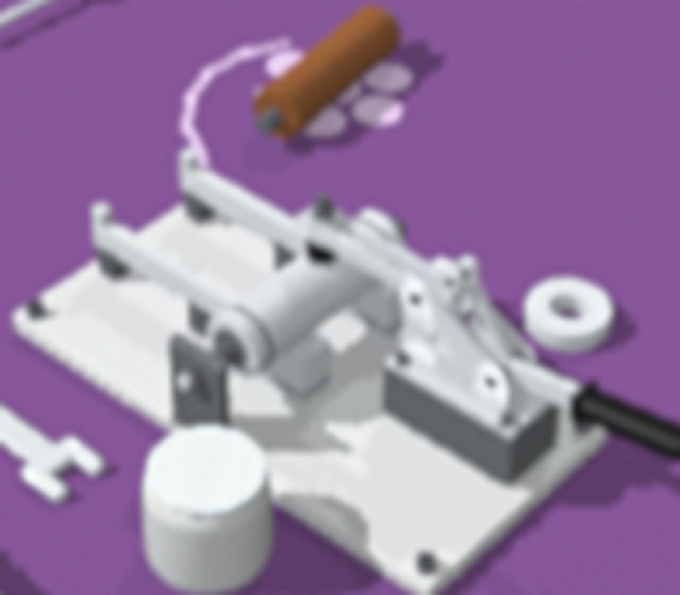

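View pics/t7.png

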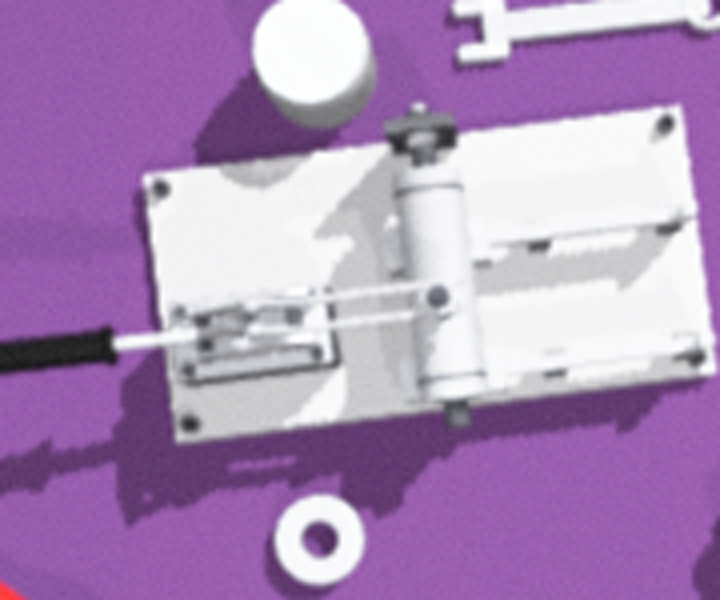

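```bash
python3 -c "
from h import *
print(order.hand_in())"
```

```text
the job is handed in; nothing more can be done
None
```

The roller is seated in the vees against the stop screw with the toggle clamp shut, and I handed the job in at about 17 s of the 66 s allowed. The hand-in reports no verdict.

**What I did:**
- I rolled the bare steel roller along the rails with two spread fingertips until it dropped into the vees on its own.
- I slid it along the vees by its near stub shaft until it stalled on the stop. Sliding took about 2–3 N, and the force rose to about 7 N at the stop.
- I pushed the handle over and pressed it to its end stop. It stalled at about 24 N with the fingertip within 1–2 mm of the calculated shut height.
- I then drew the arm clear, and the wrist force is back to about zero.

**Last checks:**
- **Roller:** the pictures show it lying level in both vees with its far stub on the stop screw. The measured centre is x 11–13 mm against 12 mm expected, and the near end is −71 mm against −69 mm.
- **Clamp foot:** it is down on the roller at z about 79 mm.
- **Handle:** the grip is about 0.15–0.17 rad above level, against 0.14 when shut, which is within measurement error.
- **Other things:** nothing else on the table was touched by the moves, and those visible in the last pictures look unmoved. I did not measure their positions again.

**Disagreements:**
- After the slide, the network placed the roller's far end 3–5 mm past the stop face, which is not possible. I relied on the force stall and the pictures instead.
- One low-confidence report in the last check put the clamp foot at the hinge, and I discarded it.

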